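# Push the full loaf bin home

### The job

Of the two identical closed steel loaf bins one holds bread and the other is empty: feel which is the heavier by nudging them a little. Push the full one, sliding it on the counter without lifting or tipping it, to its place: its long side pressed home flush against the low wooden stop strip, without a bang, and centred on the strip. Leave the empty bin about where it stands and do not shift anything else.

Things in the scene. Friction and masses are not known exactly. Their poses are not given: they have to be found in the camera images.
- bin_a: one of two look-alike closed stainless loaf bins: box 100 mm deep (own x), 150 mm wide (own y), 70 mm tall, lid held down, no handle, too wide to grasp. One holds a loaf (0.75 to 1 kg in all), the other is empty (0.24 to 0.36 kg): which name or place is the full one is not told. One starts left, one right of the middle. Origin: centre of the underside; z up.
- bin_b: one of two look-alike closed stainless loaf bins: box 100 mm deep (own x), 150 mm wide (own y), 70 mm tall, lid held down, no handle, too wide to grasp. One holds a loaf (0.75 to 1 kg in all), the other is empty (0.24 to 0.36 kg): which name or place is the full one is not told. One starts left, one right of the middle. Origin: centre of the underside; z up.
- strip_front (a point): the stop strip: low wooden batten fixed to the counter, middle, towards the back, 150 mm long (own y), 22 thick, 30 tall. Point: middle of its front face (towards the robot) at counter level; x points away from the robot into the strip, y along it. Home: a 150 mm bin side lies along this face, ends level; bin origin 50 mm in front of the point.
- strip: the stop strip as a body; its origin and axes are those of strip_front.
- jug: brown ceramic jug, 94 mm across, 130 mm tall, handle out to 75 mm from the axis, beside the strip. Bystander. Origin: centre of the underside.
- bowl: round glass bowl, 116 mm across, 55 mm tall, beside the strip. Bystander. Origin: centre of the underside.
- mug: white mug, 76 mm across, 90 mm tall, near the robot on the right. Bystander. Origin: centre of the underside.
- jar: glass jar with steel lid, 64 mm across, 100 mm tall, near the robot, left of the clip. Bystander. Origin: centre of the underside.
- clip: white plastic bag clip lying flat, 18 by 100 mm, 14 mm tall, close in front of the robot. Bystander. Origin: centre of the underside.
- spoon: wooden spoon lying flat near the robot on the left, about 200 mm long. Bystander. Origin: centre of the underside.

How it is judged:
By the outcome, as a careful person would: the job done as asked, in the order asked, and still so for the second after the job is handed in, with the robot touching nothing.
It also fails if it takes over 72 s, if anything falls off the work surface, if the arm or the gripper's body presses on something with over 40 N, if the wrist force passes 120 N, or if a joint passes its speed limit or range.

### The arm

A 7-joint arm with a two-finger parallel gripper is mounted at the origin on the work surface. World frame = base frame: x ahead of the robot, y to its left, z up, the work surface at z = 0. Lengths are in mm, angles in rad, forces in N, time in s.
With the tool pointing down it reaches from about 400 to 875 mm from the base axis. Payload 4.4 kg.
Tool frame: the origin (TCP) lies at the very end of the fingers, on their centre line; the grasp point (between the pads) lies 19 mm behind it; z points along the fingers, y is the line along which they close (so a half turn about z gives the same grasp; the last joint's range is limited). The gripper opens to 85 mm and grips with 20 to 120 N. Pads are 22 mm wide; open, the fingers measure 114 mm over their backs; the gripper's body (76 mm by 85 mm) begins 54 mm behind the grasp point. The pads swing forward as they close: fully open they stand 13 mm farther back than shut.
Start: joints at [1.186, 0.628, 0.038, 1.517, -0.027, 0.996, -0.02], TCP at [203.756, -617.253, 231.313] pointing down, gripper open.
Joint ranges: [-3.06, 3.06], [-0.37, 2.12], [-1.25, 1.32], [0.18, 2.47], [-1.1, 4.24], [0.23, 1.98], [-2.94, 2.94]. Speed limits (rad/s): [2.57, 2.57, 3.14, 3.14, 3.14, 3.14, 3.14].

### API

Orientations are given as [roll, pitch, yaw] about the fixed x, y, z axes, in that order (R = Rz(yaw) Ry(pitch) Rx(roll)).
In Python, from cell import status, get_image, ctrl, models gives the robot as it stands.
- The arm moves only by the shell command python3 -m handwheel 'ROWS' [OPENING]. ROWS is JSON, a list of rows, each an object with "delta_pos": the shift along the world's x, y, z in cm, a list of three; "yaw": the turn about the world's z in rad. A call has 1 to 10 rows; each row shifts and turns the commanded pose from where the row before left it; what a row does not reach is not made up. A row lasts 1/12 s, in which the tool goes at most 41.7 mm and 7.16 degrees, less where a joint would pass 70% of its speed; a pose out of reach is approached as far as the arm can. A call is refused whole if a number of a shift passes 4.17 or a number of a turn 0.125, either way. A call with a gripper value outside its range is refused whole. OPENING is the opening, from -1 (shut) to 1 (fully open), set as the call begins (- or left out, the last holds). The fingers move at their own pace and stop on an object; the grip force is fixed at half the most. Time passes only in rows, so rows that do not move let the fingers close. It gives the time, the measured TCP pose, the force, the opening and the grip force at its end, in the units of the state.
- status.read_state(): the state, without advancing time (a new reading comes with each control period).
- get_image(name): name is "scene" or "top"; returns a dict with "color" (384x512x3 uint8, red, green, blue), "z_map" (384x512 float32, mm along the optical axis (not along the pixel's ray), 0 where there is no reading), "fx", "fy", "cx", "cy" (pixels), "position" and "rotation" of the camera in the world. Camera axes: x right, y up, looking along -z (the intrinsics and any distortion apply to the point x, -y, -z); pixel columns grow to the right and rows downward; lengths in mm; the calibration is good to about 2 mm. A picture is of the moment at which its call begins.
- ctrl.finish_job(): hands the job in; it is judged then, once.
Trained networks look in a picture, given as the dict that the camera call returned (one of the last four; its "shot" number tells which), for a name from the list of things; names that differ only in an ending like _2 or _b are one class to them, and where a whole thing is asked for, a point or a joint stands for the part that bears it (a point fixed in the world has none). Each returns a list of dicts, best first, with "score" (0 to 1); they miss things now and then, are a little off and sometimes report something else, mostly with a low value. They report only what shows in the picture. A call takes as long as a camera call.
- models.boxes_of(picture, name): "rect" ([left, top, right, bottom] in pixels, round what is visible of it).
The state is a dict: "clock": time; "qpos": joint angles; "qd": joint speeds; "tau": joint torques, N m; "eef_pos": TCP position; "tool_rot": TCP orientation; "force": force on the tool from outside, world axes, zero at the start; "torque": the same for the moment, N m; "width": finger opening in mm; "gripper_force": force on a finger pad.
Only numpy, scipy, OpenCV 4.12 (cv2) and the standard library are available. Lean on these libraries where they do the work, as an engineer would, in place of code of your own. Each camera call takes 0.05 s, during which the arm holds its last target. There are 200 camera calls.

## Working session

There is one attempt and no reset: what is moved stays moved. The work goes in short steps, Python scripts to look and compute and a shell command to move; the robot and the scene stay as the last step left them, time stands still between calls to the robot, and variables do not carry over. Pictures are saved under pics/ and viewed, at most 10 in all, crops included, and the job is handed in when it is done.

```bash
mkdir -p pics; cat > h.py <<'E'
import numpy as np, cv2
from cell import status, get_image, ctrl, models
def pts(im):
    z=im["z_map"]; v,u=np.mgrid[0:z.shape[0],0:z.shape[1]]
    c=np.stack([(u-im["cx"])/im["fx"]*z,-(v-im["cy"])/im["fy"]*z,-z],-1)
    P=c@np.array(im["rotation"]).T+np.array(im["position"])
    P[z<=0]=np.nan
    return P
E
python3 - <<'E'
from h import *
s=status.read_state(); print({k:np.round(s[k],3) for k in s})
for n in("scene","top"):
    im=get_image(n); cv2.imwrite(f"pics/{n}0.png",im["color"][...,::-1]); P=pts(im)
    print(n,im["position"],[k for k in im], np.shape(im["rotation"]))
    np.save(f"/tmp/{n}P.npy",P)
    for o in("bin_a","strip","jug","bowl","mug","jar","clip","spoon"):
        for b in models.boxes_of(im,o)[:3]:
            l,t,r,bo=[int(q) for q in b["rect"]]; print(o,round(b["score"],2),l,t,r,bo,np.round(np.nanmedian(P[t:bo,l:r].reshape(-1,3),0)))
E
```

```text
{'clock': np.float64(0.0), 'qpos': array([ 1.186,  0.629,  0.038,  1.518, -0.027,  0.996, -0.02 ]), 'qd': array([-0.001, -0.001, -0.   , -0.001, -0.003, -0.002, -0.   ]), 'tau': array([-1.0000e-03, -5.6340e+01,  1.2260e+00, -1.9344e+01,  1.1000e-02,
        1.1000e-02,  0.0000e+00]), 'eef_pos': array([ 203.556, -616.652,  230.384]), 'tool_rot': array([-3.14 ,  0.   ,  0.319]), 'force': array([-0.469,  0.097, -0.908]), 'torque': array([-0.015,  0.004, -0.014]), 'gripper_force': np.float64(0.0), 'width': np.float64(85.155)}Traceback (most recent call last):
  File "<stdin>", line 4, in <module>
  File "h.py", line 6, in pts
    P=c@np.array(im["rotation"]).T+np.array(im["position"])
      ~~~~~~~~~~~~~~~~~~~~~~~~~~~~^~~~~~~~~~~~~~~~~~~~~~~~~
ValueError: operands could not be broadcast together with shapes (384,512) (3,)
```

```bash
sed -i 's/np.array(im\["rotation"\]).T/Rotation.from_euler("xyz",im["rotation"]).as_matrix().T/; s/^import numpy.*/&\nfrom scipy.spatial.transform import Rotation/' h.py
python3 - <<'E'
from h import *
for n in("scene","top"):
    im=get_image(n); cv2.imwrite(f"pics/{n}0.png",im["color"][...,::-1]); P=pts(im)
    print(n,{k:im[k] for k in im if k not in("color","z_map")})
    np.save(f"/tmp/{n}P.npy",P)
    for o in("bin_a","strip","jug","bowl","mug","jar","clip","spoon"):
        for b in models.boxes_of(im,o)[:3]:
            l,t,r,bo=[int(q) for q in b["rect"]]; print(o,round(b["score"],2),l,t,r,bo,np.round(np.nanmedian(P[t:bo,l:r].reshape(-1,3),0)))
E
```

```text
scene {'fx': 455.721003224144, 'fy': 455.721003224144, 'cx': 253.0417921934233, 'cy': 192.80843745699838, 'position': array([1168.31302203,  516.60110911,  712.02439888]), 'rotation': array([0.87012856, 0.01126655, 2.22526905]), 'shot': 2}
bin_a 0.8 298 216 391 301 [603. 285.  38.]
bin_a 0.75 111 132 188 192 [ 606. -254.   32.]
strip 0.76 169 234 226 282 [755.  39.   2.]
jug 0.87 71 161 122 226 [ 779. -214.   84.]
bowl 0.63 240 275 308 331 [746. 236.  22.]
mug 0.93 205 90 243 134 [ 311. -258.   29.]
mug 0.22 331 146 364 194 [365. 165.  44.]
jar 0.73 329 147 362 195 [367. 164.  44.]
clip 0.7 250 157 289 171 [392. -40.   1.]
top {'fx': 393.4002437764369, 'fy': 393.4002437764369, 'cx': 252.40220509040364, 'cy': 195.38293951066532, 'position': array([442.47944301,  -1.21536541, 983.52600694]), 'rotation': array([ 0.08196452,  0.03124068, -1.56631425]), 'shot': 3}
bin_a 0.86 112 142 183 195 [582. 280.  71.]
bin_a 0.66 336 133 413 191 [ 598. -259.   70.]
strip 0.88 224 97 279 116 [745.  34.  22.]
jug 0.62 343 54 388 114 [ 787. -239.   49.]
bowl 0.96 139 73 188 119 [775. 256.  16.]
mug 0.56 359 262 404 310 [ 308. -279.    7.]
jar 0.77 178 248 211 284 [357. 160.  72.]
clip 0.81 262 238 300 263 [388. -40.   2.]
clip 0.32 341 56 387 116 [ 784. -234.   46.]
spoon 0.64 109 248 167 314 [311. 314.   2.]
```

View pics/top0.png

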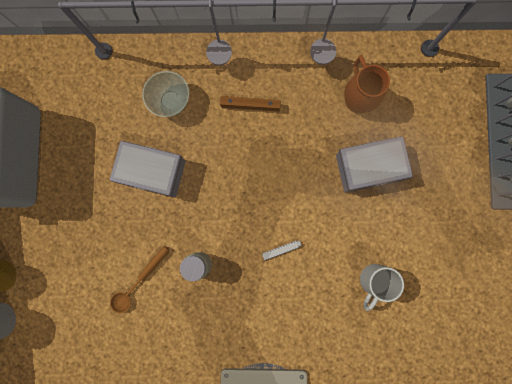

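View pics/scene0.png

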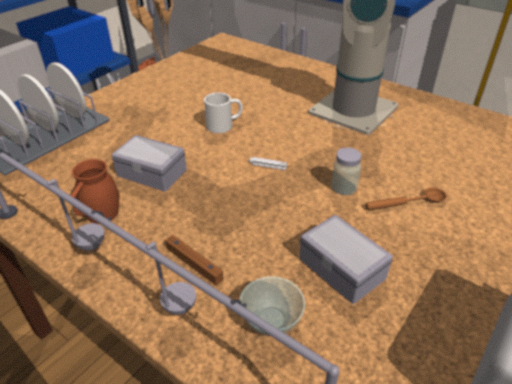

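The top view shows bins at (148,168) and (375,164), the strip at (250,103), the bowl at (166,95), the jug at (367,88), and a rail behind. The scene view agrees. Next I'll measure exact poses from depth.

```bash
cat >> h.py <<'E'
def rect(P,box,z0,z1,pad=8):
    l,t,r,b=box; Q=P[t-pad:b+pad,l-pad:r+pad].reshape(-1,3); Q=Q[(Q[:,2]>z0)&(Q[:,2]<z1)]
    (cx,cy),(w,h),a=cv2.minAreaRect(Q[:,:2].astype(np.float32))
    if w>h: a+=90; w,h=h,w      # a = direction of short axis; h is long
    a=(a+90)%180-90
    # short axis direction angle
    return np.round([cx,cy,w,h,a if abs(a)<=90 else a,Q[:,2].mean(),len(Q)],1)
E
python3 - <<'E'
from h import *
P=np.load("/tmp/topP.npy"); S=np.load("/tmp/sceneP.npy")
print("top binL",rect(P,(112,142,183,195),62,80)); print("top binR",rect(P,(336,133,413,191),62,80))
print("sc binL",rect(S,(298,216,391,301),62,80)); print("sc binR",rect(S,(111,132,188,192),62,80))
print("strip top",rect(P,(224,97,279,116),22,40,4),"scene",rect(S,(169,234,226,282),22,40,4))
print("jug",rect(P,(343,54,388,114),110,140),"bowl",rect(P,(139,73,188,119),45,65))
print("jar",rect(P,(178,248,211,284),80,110),"clip",rect(P,(262,238,300,263),8,20))
Q=P[:40].reshape(-1,3);Q=Q[Q[:,2]>100];print("rail",np.nanmin(Q,0),np.nanmax(Q,0))
E
```

```text
top binL [ 583.2  282.9  101.6  149.9  -13.9   71.8 2631. ]
top binR [ 594.2 -259.6  101.4  151.2   11.6   71.1 2778. ]
sc binL [ 583.9  283.8  102.4  150.6  -14.2   69.1 3119. ]
sc binR [ 664.5 -244.6  151.1  246.6  -78.7   69.5 1640. ]
strip top [753.3  36.6  23.2 150.1  -4.1  30.7 574. ] scene [754.3  37.4  24.3 149.9  -4.4  28.7 709. ]
jug [ 776.2 -229.3   73.4   97.5  -42.6  123.6  477. ] bowl [767.1 242.  112.2 115.4 -44.7  53.6 429. ]
jar [351.2 160.5  54.9  55.6 -88.3 100.8 521. ] clip [388.8 -42.   17.   96.4  20.6  15.  232. ]
rail [ 873.07490286 -424.28934777  100.37654665] [906.64680633 425.50591184 229.32730834]
```

```bash
python3 -m handwheel '[{"delta_pos":[2.94,1.82,0],"yaw":0.104},{"delta_pos":[2.94,1.82,0],"yaw":0.104},{"delta_pos":[2.94,1.82,0],"yaw":0.104},{"delta_pos":[2.94,1.82,0],"yaw":0.104},{"delta_pos":[2.94,1.82,0],"yaw":0.104},{"delta_pos":[2.94,1.82,0],"yaw":0.104},{"delta_pos":[2.94,1.82,0],"yaw":0.104}]' 0.4
python3 -m handwheel '[{"delta_pos":[2.94,1.82,0],"yaw":0.104},{"delta_pos":[2.94,1.82,0],"yaw":0.104},{"delta_pos":[2.94,1.82,0],"yaw":0.104},{"delta_pos":[2.94,1.82,0],"yaw":0.104},{"delta_pos":[2.94,1.82,0],"yaw":0.104},{"delta_pos":[2.94,1.82,0],"yaw":0.104},{"delta_pos":[2.94,1.82,0],"yaw":0.104},{"delta_pos":[0,0,0],"yaw":0},{"delta_pos":[0,0,0],"yaw":0}]'
```

```text
clock: 1.53
eef_pos: [410.8, -488.9, 231.5]
tool_rot: [3.141, 0.0, 1.052]
force: [0.1, -0.1, 0.5]
width: 59.7
gripper_force: 0.0
clock: 2.28
eef_pos: [617.5, -359.5, 230.8]
tool_rot: [3.14, -0.002, 1.779]
force: [-0.9, -2.0, -0.7]
width: 59.9
gripper_force: 0.0
```

```bash
python3 -m handwheel '[{"delta_pos":[-0.2,-0.4,-3.5],"yaw":0},{"delta_pos":[0,0,-3.5],"yaw":0},{"delta_pos":[0,0,-3.5],"yaw":0},{"delta_pos":[0,0,-3.5],"yaw":0},{"delta_pos":[0,0,-3.5],"yaw":0},{"delta_pos":[0,0,-2.5],"yaw":0},{"delta_pos":[0,0,-1.3],"yaw":0},{"delta_pos":[0,0,0],"yaw":0},{"delta_pos":[0,0,0],"yaw":0},{"delta_pos":[0,0,0],"yaw":0}]'
for i in 1 2; do python3 -m handwheel '[{"delta_pos":[0,0,0],"yaw":0}]'; done
```

```text
clock: 3.12
eef_pos: [614.6, -367.7, 20.6]
tool_rot: [3.139, 0.002, 1.774]
force: [0.2, -0.4, 0.8]
width: 59.9
gripper_force: 0.0
clock: 3.2
eef_pos: [614.8, -367.5, 20.9]
tool_rot: [3.138, 0.003, 1.774]
force: [0.2, -0.2, 0.2]
width: 60.0
gripper_force: 0.0
clock: 3.28
eef_pos: [614.5, -367.2, 20.5]
tool_rot: [3.139, 0.002, 1.775]
force: [0.6, -0.3, 0.7]
width: 59.8
gripper_force: 0.0
```

```bash
python3 -m handwheel '[{"delta_pos":[-0.06,0.3,0],"yaw":0},{"delta_pos":[-0.06,0.3,0],"yaw":0},{"delta_pos":[-0.06,0.3,0],"yaw":0},{"delta_pos":[-0.04,0.2,0],"yaw":0}]'
for i in 1 2 3 4 5 6; do python3 -m handwheel '[{"delta_pos":[-0.04,0.2,0],"yaw":0}]'|egrep "eef|force: \["; done
```

```text
clock: 3.62
eef_pos: [611.2, -354.6, 18.5]
tool_rot: [3.141, -0.0, 1.775]
force: [0.1, 0.5, -0.2]
width: 59.7
gripper_force: 0.0
eef_pos: [610.8, -352.9, 18.4]
force: [0.9, -0.3, 0.8]
eef_pos: [610.3, -351.1, 18.3]
force: [-0.2, 0.4, 0.5]
eef_pos: [609.9, -349.2, 18.2]
force: [-0.1, 0.3, 0.5]
eef_pos: [609.5, -348.3, 18.3]
force: [0.4, -4.9, -2.7]
eef_pos: [609.1, -347.5, 18.4]
force: [2.4, -5.7, -2.2]
eef_pos: [608.6, -345.7, 18.3]
force: [0.9, -4.7, -1.6]
```

```bash
for i in 1 2 3 4 5 6; do python3 -m handwheel '[{"delta_pos":[-0.03,0.15,0],"yaw":0}]'|egrep "eef|force: \["; done
```

```text
eef_pos: [608.3, -343.8, 18.4]
force: [-0.1, -5.1, -1.7]
eef_pos: [608.0, -342.0, 18.3]
force: [0.7, -4.9, -1.8]
eef_pos: [607.7, -340.0, 18.3]
force: [1.1, -4.8, -1.8]
eef_pos: [607.4, -338.0, 18.3]
force: [0.7, -4.7, -0.9]
eef_pos: [607.2, -336.2, 18.3]
force: [1.1, -4.3, -1.4]
eef_pos: [606.9, -334.5, 18.3]
force: [0.6, -5.0, -2.8]
```

Bin R slides at about 4.9 N. I'll do the same with bin L, nudging it gently from its inner end.

```bash
python3 -m handwheel '[{"delta_pos":[0.3,-1.5,0],"yaw":0},{"delta_pos":[0.3,-1.2,1.0],"yaw":0},{"delta_pos":[0,0,3.7],"yaw":0},{"delta_pos":[0,0,3.7],"yaw":0},{"delta_pos":[0,0,2.5],"yaw":-0.03},{"delta_pos":[-0.5,3.5,0],"yaw":-0.06},{"delta_pos":[-0.5,3.7,0],"yaw":-0.06},{"delta_pos":[-0.5,3.7,0],"yaw":-0.06},{"delta_pos":[-0.5,3.7,0],"yaw":-0.06},{"delta_pos":[-0.5,3.7,0],"yaw":-0.06}]'
python3 -m handwheel '[{"delta_pos":[-0.5,3.7,0],"yaw":-0.06},{"delta_pos":[-0.5,3.7,0],"yaw":-0.06},{"delta_pos":[-0.5,3.7,0],"yaw":0},{"delta_pos":[-0.5,3.7,0],"yaw":0},{"delta_pos":[-0.5,3.7,0],"yaw":0},{"delta_pos":[-0.5,3.7,0],"yaw":0},{"delta_pos":[-0.2,3.7,0],"yaw":0},{"delta_pos":[0,3.7,0],"yaw":0},{"delta_pos":[0,2,0],"yaw":0},{"delta_pos":[0,0,0],"yaw":0}]'
```

```text
clock: 5.45
eef_pos: [586.8, -174.0, 127.4]
tool_rot: [-3.14, -0.003, 1.443]
force: [0.6, -0.2, 0.3]
width: 59.5
gripper_force: 0.0
clock: 6.28
eef_pos: [553.5, 147.3, 127.5]
tool_rot: [-3.138, -0.006, 1.336]
force: [0.2, -0.1, 0.1]
width: 59.6
gripper_force: 0.0
```

```bash
python3 -m handwheel '[{"delta_pos":[0.3,2.5,-3],"yaw":0},{"delta_pos":[0,0,-3.5],"yaw":0},{"delta_pos":[0,0,-3],"yaw":0},{"delta_pos":[0,0,-1.2],"yaw":0},{"delta_pos":[0,0,0],"yaw":0},{"delta_pos":[0,0,0],"yaw":0},{"delta_pos":[0.05,0.3,0],"yaw":0},{"delta_pos":[0.05,0.3,0],"yaw":0},{"delta_pos":[0.05,0.2,0],"yaw":0},{"delta_pos":[0.05,0.2,0],"yaw":0}]'
for i in 1 2 3 4 5 6 7 8 9 10; do python3 -m handwheel '[{"delta_pos":[0.04,0.16,0],"yaw":0}]'|egrep "eef|force: \["; done
```

```text
clock: 7.12
eef_pos: [561.8, 173.2, 21.6]
tool_rot: [3.14, -0.002, 1.325]
force: [0.4, -0.4, 0.8]
width: 59.3
gripper_force: 0.0
eef_pos: [561.9, 174.7, 21.2]
force: [0.3, -0.0, 0.1]
eef_pos: [562.0, 176.0, 20.8]
force: [-0.6, -0.2, -0.2]
eef_pos: [562.3, 177.6, 20.5]
force: [0.2, 1.2, -0.8]
eef_pos: [562.6, 179.1, 20.4]
force: [0.3, -0.2, 0.2]
eef_pos: [562.9, 180.7, 20.3]
force: [-0.2, 0.1, -0.1]
eef_pos: [563.4, 182.3, 20.2]
force: [0.8, -0.3, -0.2]
eef_pos: [563.7, 183.9, 20.2]
force: [-0.6, -0.1, 1.2]
eef_pos: [564.2, 185.5, 20.3]
force: [0.2, -1.6, 0.4]
eef_pos: [564.6, 187.1, 20.3]
force: [-0.4, 0.4, 0.0]
eef_pos: [565.0, 188.7, 20.3]
force: [0.2, -0.2, 0.4]
```

```bash
python3 -m handwheel '[{"delta_pos":[0.04,0.16,0],"yaw":0},{"delta_pos":[0.04,0.16,0],"yaw":0},{"delta_pos":[0.04,0.16,0],"yaw":0}]'|egrep "eef|force: \["
for i in 1 2 3 4 5 6 7 8; do python3 -m handwheel '[{"delta_pos":[0.04,0.16,0],"yaw":0}]'|egrep "eef|force: \["; done
```

```text
eef_pos: [566.2, 193.5, 20.3]
force: [-0.0, 0.9, 0.2]
eef_pos: [566.6, 195.1, 20.3]
force: [0.5, -0.2, 0.5]
eef_pos: [566.6, 196.1, 20.2]
force: [-0.6, -1.6, 1.3]
eef_pos: [566.9, 197.1, 20.2]
force: [-1.6, -2.2, 1.5]
eef_pos: [567.5, 198.7, 20.2]
force: [0.1, -2.9, 0.9]
eef_pos: [568.1, 200.8, 20.2]
force: [-1.0, -2.3, 0.1]
eef_pos: [568.5, 202.8, 20.2]
force: [-0.8, -1.3, 0.3]
eef_pos: [569.0, 204.7, 20.2]
force: [-0.4, -1.9, -0.4]
eef_pos: [569.4, 206.4, 20.2]
force: [0.2, -2.2, -0.3]
```

R needs 4.9 N and L about 2 N, so R is the full bin. I'll retract and look again.

```bash
python3 -m handwheel '[{"delta_pos":[-0.4,-1.5,0],"yaw":0},{"delta_pos":[-0.3,-1.2,1.0],"yaw":0},{"delta_pos":[0,0,3.7],"yaw":0},{"delta_pos":[0,0,3.7],"yaw":0},{"delta_pos":[0,-1,2.5],"yaw":0.03},{"delta_pos":[0.3,-3.6,0],"yaw":0.03},{"delta_pos":[0.3,-3.6,0],"yaw":0.03},{"delta_pos":[0.3,-3.6,0],"yaw":0.03},{"delta_pos":[0.3,-3.6,0],"yaw":0.03},{"delta_pos":[0,0,0],"yaw":0.03}]'
cat > m.py <<'E'
from h import *
import sys
im=get_image("top"); P=pts(im)
if len(sys.argv)>1: cv2.imwrite("pics/"+sys.argv[1],im["color"][...,::-1])
for b in models.boxes_of(im,"bin_a")[:3]:
    r=[int(q) for q in b["rect"]]; print(round(b["score"],2),r,rect(P,r,62,80))
E
python3 m.py
```

```text
clock: 9.7
eef_pos: [574.9, 13.9, 130.1]
tool_rot: [3.14, 0.007, 1.494]
force: [-0.3, -0.5, -0.2]
width: 60.0
gripper_force: 0.0
0.8 [332, 138, 405, 195] [ 591.7 -245.6  101.9  150.3   11.6   71.2 2770. ]
0.57 [103, 138, 179, 192] [ 586.1  294.1  101.7  150.8  -14.7   71.8 2635. ]
```

```bash
python3 -m handwheel '[{"delta_pos":[0.39,-3.67,0],"yaw":0.027},{"delta_pos":[0.39,-3.67,0],"yaw":0.027},{"delta_pos":[0.39,-3.67,0],"yaw":0.027},{"delta_pos":[0.39,-3.67,0],"yaw":0.027},{"delta_pos":[0.39,-3.67,0],"yaw":0.027},{"delta_pos":[0.39,-3.67,0],"yaw":0.027},{"delta_pos":[0.39,-3.67,0],"yaw":0.027},{"delta_pos":[0.39,-3.67,0],"yaw":0.027},{"delta_pos":[0.39,-3.67,0],"yaw":0.027},{"delta_pos":[0.39,-3.67,0],"yaw":0.027}]'
python3 -m handwheel '[{"delta_pos":[0,0,0],"yaw":0},{"delta_pos":[0,0,0],"yaw":0}]'
```

```text
clock: 10.63
eef_pos: [614.6, -341.5, 130.0]
tool_rot: [3.14, -0.001, 1.778]
force: [0.5, 1.8, 0.2]
width: 59.7
gripper_force: 0.0
clock: 10.8
eef_pos: [613.4, -343.6, 129.2]
tool_rot: [3.141, 0.001, 1.771]
force: [-0.1, 0.4, 0.0]
width: 59.6
gripper_force: 0.0
```

```bash
python3 -m handwheel '[{"delta_pos":[0.1,-0.8,0],"yaw":0},{"delta_pos":[0,0,-3.5],"yaw":0},{"delta_pos":[0,0,-3.5],"yaw":0},{"delta_pos":[0,0,-2.8],"yaw":0},{"delta_pos":[0,0,-1.2],"yaw":0},{"delta_pos":[-0.1,0.3,0],"yaw":0},{"delta_pos":[-0.1,0.3,0],"yaw":0},{"delta_pos":[-0.1,0.3,0],"yaw":0},{"delta_pos":[-0.1,0.3,0],"yaw":0},{"delta_pos":[0,0.2,0],"yaw":0}]'
for i in 1 2 3; do python3 -m handwheel '[{"delta_pos":[-0.04,0.2,0],"yaw":0}]'|egrep "eef|force: \[|rot"; done
```

```text
clock: 11.63
eef_pos: [611.5, -335.6, 21.4]
tool_rot: [3.139, 0.002, 1.775]
force: [0.4, 1.0, 0.5]
width: 59.5
gripper_force: 0.0
eef_pos: [610.8, -333.8, 20.9]
tool_rot: [3.14, 0.001, 1.775]
force: [0.9, -0.9, 0.5]
eef_pos: [610.7, -333.4, 20.7]
tool_rot: [3.139, 0.004, 1.775]
force: [1.9, -5.8, 1.9]
eef_pos: [610.4, -333.2, 20.8]
tool_rot: [3.139, 0.006, 1.774]
force: [2.8, -7.5, 1.3]
```

In contact exactly where predicted. I'll push along the arc.

```bash
python3 -m handwheel '[{"delta_pos":[-0.1,0.4,0],"yaw":-0.0077},{"delta_pos":[-0.206,0.8,0],"yaw":-0.0077},{"delta_pos":[-0.206,0.8,0],"yaw":-0.0077},{"delta_pos":[-0.206,0.8,0],"yaw":-0.0077},{"delta_pos":[-0.206,0.8,0],"yaw":-0.0077},{"delta_pos":[-0.206,0.8,0],"yaw":-0.0077},{"delta_pos":[-0.206,0.8,0],"yaw":-0.0077},{"delta_pos":[-0.206,0.8,0],"yaw":-0.0077},{"delta_pos":[-0.206,0.8,0],"yaw":-0.0077}]'
python3 -m handwheel '[{"delta_pos":[-0.15,0.815,0],"yaw":-0.0077},{"delta_pos":[-0.15,0.815,0],"yaw":-0.0077},{"delta_pos":[-0.15,0.815,0],"yaw":-0.0077},{"delta_pos":[-0.15,0.815,0],"yaw":-0.0077},{"delta_pos":[-0.15,0.815,0],"yaw":-0.0077},{"delta_pos":[-0.15,0.815,0],"yaw":-0.0077},{"delta_pos":[-0.15,0.815,0],"yaw":-0.0077},{"delta_pos":[-0.15,0.815,0],"yaw":-0.0077},{"delta_pos":[-0.15,0.815,0],"yaw":-0.0077}]'
python3 m.py r1.png
```

```text
clock: 12.63
eef_pos: [592.6, -266.2, 20.7]
tool_rot: [3.139, 0.006, 1.702]
force: [2.1, -7.2, 2.3]
width: 59.6
gripper_force: 0.0
clock: 13.38
eef_pos: [579.2, -192.9, 20.6]
tool_rot: [3.139, 0.006, 1.633]
force: [1.2, -7.9, 3.0]
width: 59.8
gripper_force: 0.0
0.83 [276, 148, 342, 196] [ 572.6 -110.4  118.6  163.8    4.2   71.4 2733. ]
0.75 [102, 138, 183, 194] [ 586.1  294.3  101.8  149.8  -13.7   71.7 2632. ]
```

View pics/r1.png

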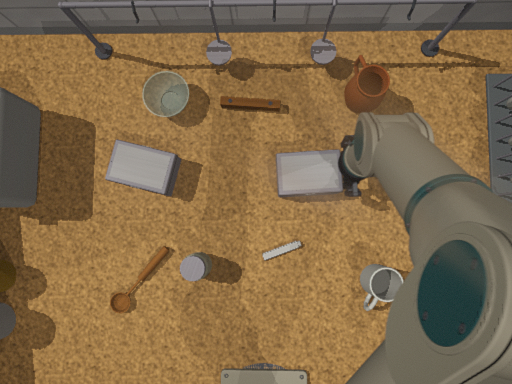

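The bin, at (313,172), follows the gripper squarely, and nothing else has moved. I'll continue.

```bash
python3 -m handwheel '[{"delta_pos":[-0.09,0.8,0],"yaw":-0.0072},{"delta_pos":[-0.09,0.8,0],"yaw":-0.0072},{"delta_pos":[-0.09,0.8,0],"yaw":-0.0072},{"delta_pos":[-0.09,0.8,0],"yaw":-0.0072},{"delta_pos":[-0.09,0.8,0],"yaw":-0.0072},{"delta_pos":[-0.09,0.8,0],"yaw":-0.0072},{"delta_pos":[-0.09,0.8,0],"yaw":-0.0072},{"delta_pos":[-0.09,0.8,0],"yaw":-0.0072},{"delta_pos":[-0.09,0.8,0],"yaw":-0.0072},{"delta_pos":[-0.09,0.8,0],"yaw":-0.0072}]'
python3 -m handwheel '[{"delta_pos":[-0.045,0.8,0],"yaw":-0.0072},{"delta_pos":[-0.045,0.8,0],"yaw":-0.0072},{"delta_pos":[-0.045,0.8,0],"yaw":-0.0072},{"delta_pos":[-0.045,0.8,0],"yaw":-0.0072},{"delta_pos":[-0.045,0.8,0],"yaw":-0.0072},{"delta_pos":[-0.045,0.8,0],"yaw":-0.0072},{"delta_pos":[-0.045,0.7,0],"yaw":-0.0072},{"delta_pos":[-0.045,0.3,0],"yaw":-0.0072},{"delta_pos":[0,0,0],"yaw":0}]'
python3 m.py
```

```text
clock: 14.32
eef_pos: [569.6, -112.4, 20.1]
tool_rot: [3.14, 0.004, 1.561]
force: [0.6, -9.1, 4.5]
width: 60.1
gripper_force: 0.0
clock: 15.07
eef_pos: [565.4, -52.1, 19.7]
tool_rot: [-3.141, 0.002, 1.505]
force: [0.5, -4.1, 1.7]
width: 60.0
gripper_force: 0.0
0.63 [102, 137, 182, 195] [ 586.1  294.6  101.5  151.3  -14.    71.8 2639. ]
```

```bash
cat > m2.py <<'E'
from h import *
im=get_image("top"); P=pts(im); e=status.read_state()["eef_pos"]
Q=P.reshape(-1,3); Q=Q[(Q[:,2]>64)&(Q[:,2]<78)&(Q[:,0]>480)&(Q[:,0]<750)&(Q[:,1]<170)&(Q[:,1]>e[1]+24)]
(cx,cy),(w,h),a=cv2.minAreaRect(Q[:,:2].astype(np.float32))
if w>h: a+=90;w,h=h,w
a=(a+90)%180-90; t=np.radians(a); ya=np.array([-np.sin(t),np.cos(t)])
far=np.array([cx,cy])+ya*h/2; print("w,h,a",np.round([w,h,a],1),"centre",np.round(far-75*ya,1),"tcp",np.round(e,1))
E
python3 m2.py
```

```text
w,h,a [101.3 142.6  -3.4] centre [570.7  37.2] tcp [565.4 -52.   19.5]
```

```bash
python3 -m handwheel '[{"delta_pos":[0.03,0.4,0],"yaw":-0.002},{"delta_pos":[0.03,0.4,0],"yaw":-0.002},{"delta_pos":[0.03,0.4,0],"yaw":-0.002},{"delta_pos":[0.01,0.15,0],"yaw":-0.002},{"delta_pos":[0,0,0],"yaw":0},{"delta_pos":[0,0,0],"yaw":0}]'; python3 m2.py
```

```text
clock: 15.72
eef_pos: [566.1, -38.8, 19.4]
tool_rot: [-3.141, 0.002, 1.497]
force: [-0.6, -6.1, 2.4]
width: 59.9
gripper_force: 0.0
w,h,a [102.2 141.9  -3. ] centre [572.2  50.9] tcp [566.  -38.8  19.3]
```

```bash
python3 -m handwheel '[{"delta_pos":[-0.1,-1.5,0],"yaw":0},{"delta_pos":[-0.1,-1.5,0.5],"yaw":0},{"delta_pos":[0,0,3.7],"yaw":0},{"delta_pos":[0,0,3.7],"yaw":0},{"delta_pos":[0,0,3],"yaw":-0.121},{"delta_pos":[-1,1.4,0],"yaw":-0.121},{"delta_pos":[-1,1.4,0],"yaw":-0.121},{"delta_pos":[-1,1.4,0],"yaw":-0.121},{"delta_pos":[-1,1.4,0],"yaw":-0.121},{"delta_pos":[-1,1.4,0],"yaw":-0.121}]' 1
python3 -m handwheel '[{"delta_pos":[-1,1.4,0],"yaw":-0.121},{"delta_pos":[-1,1.4,0],"yaw":-0.121},{"delta_pos":[-1,1.4,0],"yaw":-0.121},{"delta_pos":[0,1,0],"yaw":-0.121},{"delta_pos":[0,0,0],"yaw":-0.121},{"delta_pos":[0,0,0],"yaw":-0.121},{"delta_pos":[0,0,0],"yaw":-0.119},{"delta_pos":[0,0,0],"yaw":0},{"delta_pos":[0,0,0],"yaw":0}]'
python3 m.py
```

```text
clock: 16.6
eef_pos: [513.7, 4.8, 128.2]
tool_rot: [-3.14, -0.001, 0.768]
force: [-0.2, 0.4, 0.0]
width: 85.4
gripper_force: 0.0
clock: 17.35
eef_pos: [484.2, 55.9, 128.1]
tool_rot: [-3.141, 0.001, -0.068]
force: [-0.3, -0.8, 0.0]
width: 85.5
gripper_force: 0.0
0.88 [103, 139, 181, 194] [ 586.2  294.4  101.8  150.9  -13.8   71.8 2644. ]
0.73 [213, 145, 273, 198] [ 573.4   50.4  100.2  151.3   -5.7   71.3 1349. ]
```

```bash
cat > m3.py <<'E'
from h import *
import sys
im=get_image("scene"); P=pts(im)
if len(sys.argv)>1: cv2.imwrite("pics/"+sys.argv[1],im["color"][...,::-1])
Q=P.reshape(-1,3)
def fit(Q):
    (cx,cy),(w,h),a=cv2.minAreaRect(Q[:,:2].astype(np.float32))
    if w>h: a+=90;w,h=h,w
    return np.round([cx,cy,w,h,(a+90)%180-90,len(Q)],1)
m=(Q[:,1]>-60)&(Q[:,1]<160)
print("bin",fit(Q[m&(Q[:,2]>62)&(Q[:,2]<76)&(Q[:,0]>515)&(Q[:,0]<760)]))
s=Q[m&(Q[:,2]>24)&(Q[:,2]<36)&(Q[:,0]>735)&(Q[:,0]<790)]; print("strip",fit(s))
f=Q[m&(Q[:,2]>34)&(Q[:,2]<60)&(Q[:,0]>600)&(Q[:,0]<760)]   # far face of bin
k=np.polyfit(f[:,1],f[:,0],1); r=f[:,0]-np.polyval(k,f[:,1]); f=f[abs(r)<6]; k=np.polyfit(f[:,1],f[:,0],1)
print("far face yaw",np.round(-np.degrees(np.arctan(k[0])),2),"x at y=40",np.round(np.polyval(k,40),1),len(f),"y range",f[:,1].min().round(),f[:,1].max().round())
E
python3 m3.py s1.png
```

```text
bin [ 573.1   51.   102.   151.6   -4.8 2172. ]
strip [754.4  36.6  23.7 150.7  -3.8 678. ]
far face yaw -3.37 x at y=40 621.2 465 y range -28.0 123.0
```

View pics/s1.png

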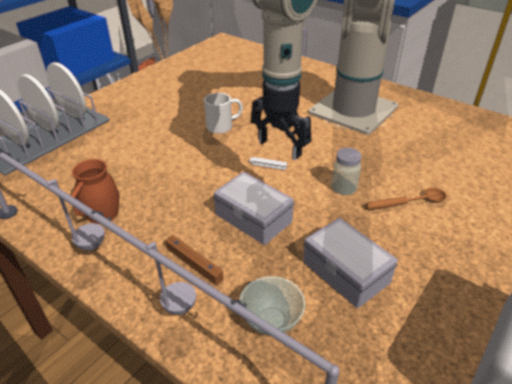

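The full bin, at (253,207), is ahead of the gripper and nearly parallel to the strip at (193,258). The bystanders have not moved. I'll descend and push forward.

```bash
python3 -m handwheel '[{"delta_pos":[0,0.1,-3.5],"yaw":-0.004},{"delta_pos":[0,0,-3.5],"yaw":0},{"delta_pos":[0,0,-3],"yaw":0},{"delta_pos":[0,0,-1.7],"yaw":0},{"delta_pos":[0.3,-0.02,0],"yaw":0},{"delta_pos":[0.3,-0.02,0],"yaw":0},{"delta_pos":[0.3,-0.02,0],"yaw":0},{"delta_pos":[0.3,-0.02,0],"yaw":0}]'
for i in 1 2 3 4; do python3 -m handwheel '[{"delta_pos":[0.3,-0.02,0],"yaw":0}]'|egrep "eef|force: \[|rot"; done
```

```text
clock: 18.17
eef_pos: [498.2, 55.2, 12.7]
tool_rot: [-3.141, -0.003, -0.076]
force: [-0.9, -0.3, 0.0]
width: 85.1
gripper_force: 0.0
eef_pos: [501.1, 55.2, 12.7]
tool_rot: [-3.141, -0.003, -0.076]
force: [0.5, -1.0, 0.5]
eef_pos: [503.8, 55.0, 12.4]
tool_rot: [-3.141, -0.002, -0.076]
force: [-0.1, -0.4, 0.4]
eef_pos: [506.4, 54.8, 12.1]
tool_rot: [-3.141, -0.001, -0.076]
force: [0.0, 0.8, -1.0]
eef_pos: [508.8, 54.6, 11.8]
tool_rot: [-3.141, -0.0, -0.076]
force: [-5.4, 0.6, 2.6]
```

```bash
python3 -m handwheel '[{"delta_pos":[0.4,-0.03,0],"yaw":0},{"delta_pos":[0.6,-0.044,0],"yaw":0},{"delta_pos":[0.6,-0.044,0],"yaw":0},{"delta_pos":[0.6,-0.044,0],"yaw":0},{"delta_pos":[0.6,-0.044,0],"yaw":0},{"delta_pos":[0.6,-0.044,0],"yaw":0},{"delta_pos":[0.6,-0.044,0],"yaw":0},{"delta_pos":[0.6,-0.044,0],"yaw":0},{"delta_pos":[0.6,-0.044,0],"yaw":0},{"delta_pos":[0.6,-0.044,0],"yaw":0}]'
python3 -m handwheel '[{"delta_pos":[0.6,-0.044,0],"yaw":0},{"delta_pos":[0.6,-0.044,0],"yaw":0},{"delta_pos":[0.6,-0.044,0],"yaw":0},{"delta_pos":[0.4,-0.03,0],"yaw":0},{"delta_pos":[0.2,-0.02,0],"yaw":0},{"delta_pos":[0,0,0],"yaw":0}]'
python3 m3.py
```

```text
clock: 19.33
eef_pos: [561.9, 50.6, 10.5]
tool_rot: [-3.141, 0.01, -0.076]
force: [-8.4, 0.4, 2.3]
width: 85.4
gripper_force: 0.0
clock: 19.83
eef_pos: [587.6, 48.7, 10.4]
tool_rot: [3.142, 0.007, -0.076]
force: [-4.6, 0.1, -0.4]
width: 85.4
gripper_force: 0.0
bin [ 640.4   46.6  126.5  151.9   -4.6 2583. ]
strip [754.4  37.9  24.1 150.7  -4.2 668. ]
far face yaw 15.74 x at y=40 694.1 121 y range 5.0 120.0
```

```bash
python3 -m handwheel '[{"delta_pos":[0.3,-0.022,0],"yaw":0},{"delta_pos":[0.5,-0.037,0],"yaw":0},{"delta_pos":[0.5,-0.037,0],"yaw":0},{"delta_pos":[0.5,-0.037,0],"yaw":0},{"delta_pos":[0.4,-0.03,0],"yaw":0},{"delta_pos":[0.2,-0.02,0],"yaw":0},{"delta_pos":[0,0,0],"yaw":0}]'
cat > m4.py <<'E'
from h import *
t=np.radians(-4.15); A=np.array([[np.cos(t),np.sin(t)],[-np.sin(t),np.cos(t)]])
for n in("top","scene"):
    Q=pts(get_image(n)).reshape(-1,3); Q=Q[(Q[:,1]>-80)&(Q[:,1]<165)&(Q[:,0]>560)]; X=Q[:,:2]@A.T
    for nm,m in(("bin",(Q[:,2]>64)&(Q[:,2]<77)&(Q[:,0]<740)),("strip",(Q[:,2]>23)&(Q[:,2]<37)&(Q[:,0]>738)&(Q[:,0]<790))):
        q=X[m]; o=X[m]
        if nm=="bin":
            far=np.percentile(q[:,0],99.5); q=q[q[:,0]>far-80]
        # per-column (along x') end positions -> robust ends
        e=[(q[abs(q[:,0]-c)<3][:,1].min(),q[abs(q[:,0]-c)<3][:,1].max()) for c in np.arange(q[:,0].min()+5,q[:,0].max()-4,4) if (abs(q[:,0]-c)<3).sum()>20]
        lo,hi=np.median(e,0); f=[np.percentile(o[abs(o[:,1]-c)<4][:,0],[1,99]) for c in np.linspace(lo+8,hi-8,12)]
        k=np.polyfit(np.linspace(lo+8,hi-8,12),f,1)
        print(n,nm,"ends",round(lo,1),round(hi,1),"mid",round((lo+hi)/2,1),"front/back x'",np.round(np.mean(f,0),1),"tilt deg rel",np.round(-np.degrees(np.arctan(k[0])),2))
print(status.read_state()["eef_pos"].round(1))
E
python3 m4.py
```

```text
clock: 20.47
eef_pos: [612.7, 46.7, 10.5]
tool_rot: [3.141, 0.004, -0.076]
force: [-4.4, -0.3, -0.9]
width: 85.3
gripper_force: 0.0
top bin ends 17.2 52.4 mid 34.8 front/back x' [611.7 720. ] tilt deg rel [68.96  3.6 ]
top strip ends 17.0 50.8 mid 33.9 front/back x' [738.2 758.8] tilt deg rel [ 4.58 -7.8 ]
scene bin ends 18.9 167.1 mid 93.0 front/back x' [617.8 721.5] tilt deg rel [-3.11 -0.46]
scene strip ends 18.2 166.4 mid 92.3 front/back x' [739.5 760.4] tilt deg rel [0.41 0.11]
[612.9  46.7  10.7]
```

Scene camera: the bin is 0.7 mm off centre, nearly parallel, and about 16 mm short. I'll close in slowly.

```bash
python3 -m handwheel '[{"delta_pos":[0.2,-0.02,0],"yaw":0},{"delta_pos":[0.2,-0.02,0],"yaw":0},{"delta_pos":[0.2,-0.02,0],"yaw":0},{"delta_pos":[0.2,-0.02,0],"yaw":0},{"delta_pos":[0.1,-0.01,0],"yaw":0},{"delta_pos":[0.1,-0.01,0],"yaw":0}]'|egrep "eef|force: \[|rot"
for i in 1 2 3 4 5; do python3 -m handwheel '[{"delta_pos":[0.1,-0.007,0],"yaw":0}]'|egrep "eef|force: \["; done
```

```text
eef_pos: [623.0, 45.7, 10.9]
tool_rot: [-3.142, 0.003, -0.076]
force: [-5.9, -0.2, -0.8]
eef_pos: [624.0, 45.6, 10.9]
force: [-5.3, 0.5, -1.4]
eef_pos: [624.9, 45.5, 10.9]
force: [-5.7, 0.0, -0.2]
eef_pos: [625.9, 45.4, 10.9]
force: [-6.1, 1.7, -0.6]
eef_pos: [626.9, 45.3, 10.9]
force: [-6.0, 0.3, -0.3]
eef_pos: [627.9, 45.3, 10.9]
force: [-5.2, 0.7, -0.3]
```

```bash
for i in 1 2 3 4 5; do python3 -m handwheel '[{"delta_pos":[0.08,-0.006,0],"yaw":0}]'|egrep "eef|force: \["; done
```

```text
eef_pos: [628.8, 45.2, 10.9]
force: [-5.8, 0.4, -0.6]
eef_pos: [629.1, 45.2, 10.8]
force: [-7.9, 0.6, 0.6]
eef_pos: [629.0, 45.1, 10.7]
force: [-10.0, 0.3, 0.2]
eef_pos: [628.8, 45.1, 10.6]
force: [-11.2, 1.1, 2.7]
eef_pos: [628.7, 45.1, 10.5]
force: [-13.8, 0.7, 4.2]
```

```bash
for i in 1 2 3 4; do python3 -m handwheel '[{"delta_pos":[0.08,-0.006,0],"yaw":0}]'|egrep "eef|force: \[|rot"; done; python3 m4.py|grep scene; python3 -c "
from h import *
s=status.read_state();print(s['torque'],s['force'])"
```

```text
eef_pos: [628.6, 45.1, 10.4]
tool_rot: [3.142, 0.011, -0.076]
force: [-15.8, 1.0, 6.5]
eef_pos: [628.6, 45.0, 10.3]
tool_rot: [3.141, 0.013, -0.075]
force: [-16.5, 0.2, 5.7]
eef_pos: [628.6, 45.0, 10.2]
tool_rot: [3.141, 0.015, -0.075]
force: [-18.9, 0.6, 5.2]
eef_pos: [628.4, 44.9, 10.0]
tool_rot: [3.141, 0.016, -0.075]
force: [-19.4, -0.7, 7.3]
scene bin ends 18.2 167.0 mid 92.6 front/back x' [632.9 734. ] tilt deg rel [-3.38  4.11]
scene strip ends 17.1 166.9 mid 92.0 front/back x' [736.9 760.6] tilt deg rel [0.39 0.12]
[0.23625302 2.93596155 0.44731575] [-17.9514453    0.0622323    6.79239217]
```

```bash
python3 -m handwheel '[{"delta_pos":[-0.3,0.02,0],"yaw":0},{"delta_pos":[-0.5,0.04,0],"yaw":0},{"delta_pos":[-1,0.07,0],"yaw":0},{"delta_pos":[-1.5,0.1,0],"yaw":0},{"delta_pos":[-2.5,0.1,0],"yaw":0},{"delta_pos":[-2,0.1,2],"yaw":0},{"delta_pos":[0,0,3.5],"yaw":0},{"delta_pos":[0,0,3.5],"yaw":0},{"delta_pos":[-3,0,3.5],"yaw":0},{"delta_pos":[-3,0,3],"yaw":0}]'|head -3
python3 - <<'E'
from h import *
from scipy.optimize import minimize
for n in("top","scene"):
    im=get_image(n); cv2.imwrite(f"pics/{n}_end.png",cv2.resize(im["color"][...,::-1][70:310,100:400],None,fx=2.5,fy=2.5,interpolation=cv2.INTER_CUBIC))
    Q=pts(im).reshape(-1,3); Q=Q[(Q[:,1]>-80)&(Q[:,1]<165)&(Q[:,0]>600)]
    for nm,m in(("bin",(Q[:,2]>64)&(Q[:,2]<77)&(Q[:,0]<752)),("strip",(Q[:,2]>24)&(Q[:,2]<36)&(Q[:,0]>738)&(Q[:,0]<790))):
        q=Q[m][:,:2]
        (cx,cy),(w,h),a=cv2.minAreaRect(q.astype(np.float32))
        if w>h:a+=90;w,h=h,w
        print(n,nm,np.round([cx,cy,w,h,(a+90)%180-90,len(q)],1))
E
```

```text
clock: 23.17
eef_pos: [505.7, 48.6, 165.1]
tool_rot: [-3.141, -0.009, -0.077]
top bin [ 692.5   40.9  102.   150.    -4.2 2619. ]
top strip [759.7  36.2  12.3 150.2  -3.9 230. ]
scene bin [ 693.6   41.6  101.3  152.2   -4.6 2608. ]
scene strip [ 7.545e+02  3.770e+01  3.250e+01  1.506e+02 -2.000e-01  8.090e+02]
```

View pics/top_end.png

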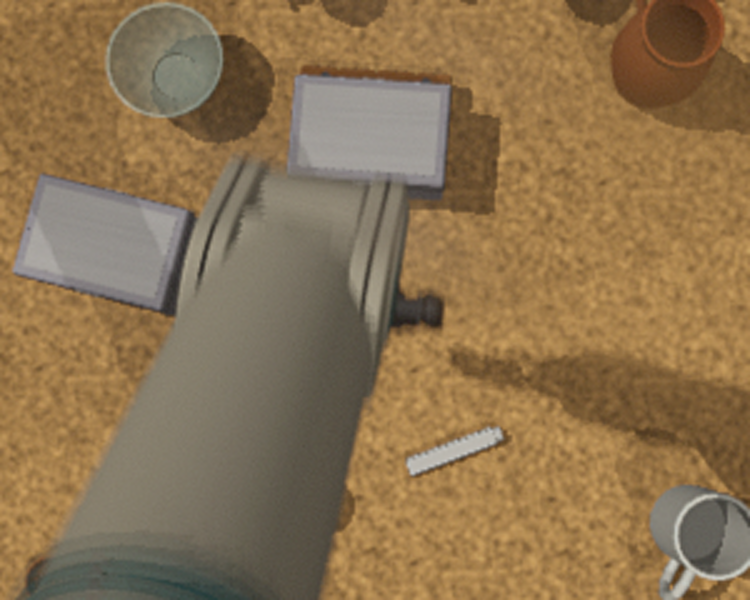

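View pics/scene_end.png

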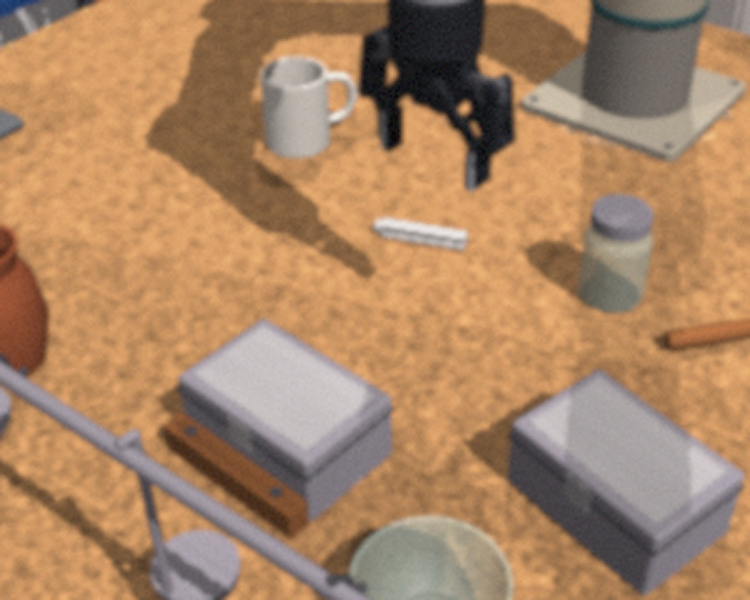

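Both views show the bin, at (370,130) in the top crop, flush along the strip with its ends level. The measured centre is (693,41) at −4.2°, which is home. The bystanders are unmoved and the gripper is clear, so I'm handing in.

```bash
python3 -m handwheel '[{"delta_pos":[0,0,0],"yaw":0},{"delta_pos":[0,0,0],"yaw":0}]'|head -1; python3 -c "
from cell import ctrl; print(ctrl.finish_job())"
```

```text
clock: 23.43
the job is handed in; nothing more can be done
None
```

The full bin was the right-hand one (about 4.9 N to slide, against 2 N for the other); it is flush against the strip, centred to within about 1 mm, the empty bin is about 12 mm from where it stood, nothing else appears moved, and I handed the job in at 23.4 s.

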